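# Shut the tool trolley and draw out its pull handle

## Robot

A 6-joint arm with a two-finger parallel gripper is mounted at the origin on the work surface. World frame = base frame: x ahead of the robot, y to its left, z up, the work surface at z = 0. Lengths are in m, angles in rad, forces in N, time in s.
With the tool pointing down it reaches from about 0.3 to 0.825 m from the base axis. Payload 5.4 kg.
Tool frame: the origin (TCP) lies midway between the tips of the shut fingers; the grasp point (between the pads) lies 19 mm behind it; z points along the fingers, y is the direction in which the jaws open and shut (so a half turn about z gives the same grasp; the last joint's range is limited). The gripper opens to 92 mm and grips with 3 to 60 N. Pads are 20 mm wide; open, the fingers measure 128 mm over their backs; the gripper's body (75 mm by 189 mm) begins 69 mm behind the grasp point.
Start: joints at [-1.508, 0.158, 1.597, -0, 1.386, -0.21], TCP at [0.155, -0.554, 0.215] pointing down, gripper open.
Joint ranges: [-2.91, 2.91], [-0.94, 2.29], [0.18, 2.7], [-1.29, 4.43], [0.17, 2.64], [-3, 3]. Speed limits (rad/s): [2.57, 2.57, 3.14, 3.14, 3.14, 3.14].

## Interface

Orientations are given as a 3x3 rotation matrix whose columns are the frame's x, y, z axes.
In Python, from station import read_state, snapshot, get_calibration, hand_in gives the robot as it stands. The module is installed in compiled form; this text tells all that it offers.
- The arm moves only by the shell command python3 -m jog 'ROWS' [FORCE]. ROWS is JSON, a list of rows, each a list of 7 numbers: the shift along the tool's x, y, z in m, then the turn, a rotation vector about the tool's x, y, z in rad, then the opening in per cent of the stroke, from 0 (shut) to 100 (fully open). In form: [[tx, ty, tz, wx, wy, wz, fingers], ...]. A call has 1 to 12 rows; each row is the pose to reach, as a shift and turn from the pose commanded when the call began, along the tool's axes at that moment; what a row does not reach only later rows make up. A row lasts 1/8 s, in which the tool goes at most 62.5 mm and 10.7 degrees, less where a joint would pass 70% of its speed; a pose out of reach is approached as far as the arm can. A call with a gripper value outside its range is refused whole. The fingers move at their own pace and stop on an object; FORCE is the grip in N (left out, the last holds). Time passes only in rows, so rows that repeat a pose let the fingers close. It gives the time, the measured TCP pose, the force and the opening at its end, in the units of the state.
- read_state(): the state, without advancing time (a new reading comes with each control period).
- snapshot(name): name is "scene" or "top"; returns (picture, depth): 480x640x3 uint8, red, green, blue; 480x640 float32, m along the optical axis (not along the pixel's ray), 0 where there is no reading.
- get_calibration(name): a dict with "fx", "fy", "cx", "cy" (pixels), "distortion" ([k1, k2, p1, p2, k3] as OpenCV has them; the pictures are not rectified), "rvec" (rotation vector, rad) and "tvec" (3), from world to camera coordinates, as OpenCV has them. Camera axes: x right, y down, z forward; pixel columns grow to the right and rows downward; lengths in m; the calibration is good to about 2 mm. A picture is of the moment at which its call begins. get_calibration takes no time and is no camera call.
- hand_in(): hands the job in, once; it reports no verdict.
The state is a dict: "clock": time; "joint_pos": joint angles; "qvel": joint speeds; "tau": joint torques, N m; "ee_pos": TCP position; "tcp_rot": TCP orientation; "contact_force": force on the tool from outside, world axes, zero at the start; "ft_torque": the same for the moment, N m; "opening": opening from 0.0 (shut) to 1.0 (fully open).
Only numpy, scipy, OpenCV 4.12 (cv2) and the standard library are available. Lean on these libraries where they do the work, as an engineer would, in place of code of your own. Each camera call takes 0.05 s, during which the arm holds its last target. There are 200 camera calls.

## Task

The plumber's tool trolley in the gap of the kitchen worktop is packed. Shut its lid fully, then squeeze the release button in the grip of the telescopic pull handle and draw the handle straight up, past the first stop, to the second (top) stop. Finish while holding it: the gripper still grips the handle at the top stop, the lid still shut, and the things on the worktop left where they are.

Things in the scene. Friction and masses are not known exactly. Their poses are not given: they have to be found in the camera images.
- hinge_line (a point): Middle of the lid's hinge line at the top of the back edge of the plumber's tool trolley: a stack of grey and black boxes on wheels, 440 wide, 290 deep, 750 tall, in a gap of the worktop; it does not move. Axes: x level, from the handle's side to the trolley's front (away from the robot, turned up to 15 degrees), y along the hinge, z up. Box on the +x side, its rim at this height; handle on the -x side
- trolley_lid (a joint): Angle of the lid about the hinge line, rad: 0 fully shut (level on the box), 1.57 upright, more when it leans back over the pull handle. Starts at 1.55 to 1.8; stop at 1.85. The hinge is stiff: the lid stays at any angle where it is left and must be pushed all the way down (about 0.75 N m of friction; lid 0.4 kg)
- lid_back (a point): Middle of the lid's outer face (top face when shut). The lid is a grey plate, 296 from hinge to front edge, 440 wide, 24 thick. This point is 145 from the hinge along the lid and 24 off its underside (the plane through the hinge); shut, it lies 145 in x and 24 in z from hinge_line. Axes: x from hinge to front edge, z outward (up when shut, towards the handle's side when open)
- grip_middle (a point): Centre of the pull handle's grip: a level black bar 30 thick (x), 190 long (y), 28 high (z), between two upright aluminium tubes 100 either side of its middle; axes as hinge_line. Handle down, it lies 65 in -x and 20 in z from hinge_line, free all round its middle; the open lid stands over it. Can be gripped from above, fingers closing along x
- pull_handle (a joint): How far the pull handle is drawn up, m: 0 down, first stop 0.140, second stop 0.270 to the hard end at 0.285. Latched at 0; with the button pressed in it slides freely, also past the first stop, and falls if let go. If the button is let out on the way, the latch drops in at the next stop. Weight 5 N, friction about 2 N
- button_face (a point): Middle of the outer face of the release button: a grey rectangle 46 long (y) by 16 high in the middle of the grip's -x face (the robot's side), half-way up the bar, 6 proud of it, so bar and button together are 36 thick; axes as hinge_line
- release_button (a joint): How far the button is pressed in (towards +x), m: 0 out, 0.006 fully in, flush with the bar. The latch is free from 0.003. Spring 3.5 N at first, 7.7 N fully in: gripping the bar at its middle, fingers closing along x, presses it in
- soap_bottle: White soap bottle, 68 mm across, 190 mm tall, on the worktop left of the gap; origin at the centre of its base. Leave it alone
- tumbler: Glass tumbler, 72 mm across, 100 mm tall, on the worktop left of the gap; origin at the centre of its base. Leave it alone
- spanner: Steel spanner, 200 mm long, lying flat on the worktop right of the gap; origin under its middle. Leave it alone

How it is judged:
On the way, in this order (a step that is already met when the one before it is completed fails the run):
1. the lid is fully shut, the pull handle still down (value of joint trolley_lid below 0.05 rad and value of joint pull_handle below 0.01 m), for 0.2 s.
2. the release button is pressed in, the handle still down (value of joint release_button above 0.003 m and value of joint pull_handle below 0.02 m and value of joint trolley_lid below 0.05 rad), for 0.05 s.
At the end, for the whole second after the job is handed in: The pull handle is drawn up to its second stop (at least 0.266 m; hard end 0.285) and at rest there, gripped by the fingers (more than 3 N on it); the lid is shut (less than 0.05 rad, about 15 mm at its front edge) (value of joint pull_handle above 0.266 m and velocity of joint pull_handle between -0.02 and 0.02 m/s and value of joint trolley_lid below 0.05 rad and contact force between the fingers and pull_handle above 3 N); the arm keeps its last pose, push and grip.
It fails at once if the soap bottle, the tumbler or the spanner is moved by more than 20 mm (distance of any of soap_bottle, tumbler, spanner from where it was at the start of the episode above 0.02 m).
It also fails if it takes over 54 s, if anything falls off the work surface, if the arm or the gripper's body presses on something with over 40 N, if the wrist force passes 120 N, or if a joint passes its speed limit or range.

## Working session

There is one attempt and no reset: what is moved stays moved. The work goes in short steps, Python scripts to look and compute and a shell command to move; the robot and the scene stay as the last step left them, time stands still between calls to the robot, and variables do not carry over. Pictures are saved under pics/ and viewed, on a budget of 10 in all, crops included, one or two more only if the job needs it, and the job is handed in when it is done.

```bash
mkdir -p pics
cat > h.py <<'E'
import numpy as np, cv2
from station import read_state, snapshot, get_calibration, hand_in
def cam(n):
    c=get_calibration(n);K=np.array([[c['fx'],0,c['cx']],[0,c['fy'],c['cy']],[0,0,1]]);D=np.array(c['distortion'])
    return K,D,cv2.Rodrigues(np.array(c['rvec'],float))[0],np.array(c['tvec'],float).ravel()
def cloud(n,depth):
    K,D,R,t=cam(n);v,u=np.mgrid[0:480,0:640]
    p=cv2.undistortPoints(np.stack([u,v],-1).reshape(-1,1,2).astype(np.float32),K,D).reshape(480,640,2)
    P=np.dstack([p*depth[...,None],depth]);W=(P-t)@R
    W[depth==0]=np.nan
    return W
E
python3 - <<'E'
from h import *
for n in("scene","top"):
    im,d=snapshot(n);np.savez(f"{n}0.npz",im=im,d=d);cv2.imwrite(f"pics/{n}0.png",im[...,::-1])
    K,D,R,t=cam(n);print(n,-R.T@t,R[2],(d==0).mean())
print(read_state())
E
```

```text
scene [1.48328331 0.30102556 1.13283734] [-0.64884951 -0.21308634 -0.73047144] 0.003955078125
top [0.31735732 0.00410755 1.69190402] [ 1.47091672e-01  7.30744708e-04 -9.89122594e-01] 0.004052734375
{'clock': 0.1, 'joint_pos': array([-1.50809845e+00,  1.59008611e-01,  1.59807668e+00, -1.09183840e-05,
        1.38616482e+00, -2.10115209e-01]), 'qvel': array([-1.22669806e-03, -8.26048976e-04, -3.10708244e-03,  9.87646353e-04,
       -7.13056099e-05,  9.58804694e-04]), 'tau': array([ 1.10223916e-04, -3.86504531e+01, -3.22958815e+01,  7.03435298e-02,
        3.40021646e-02, -5.27246982e-05]), 'ee_pos': array([ 0.15486176, -0.55318695,  0.21371951]), 'tcp_rot': array([[ 9.63016221e-01,  2.69443398e-01, -1.14562553e-04],
       [ 2.69443214e-01, -9.63014860e-01,  1.65352554e-03],
       [ 3.35206100e-04, -1.62324002e-03, -9.99998626e-01]]), 'contact_force': array([-0.13011319,  0.64060716, -0.10602237]), 'ft_torque': array([ 0.03773725,  0.01810979, -0.00337842]), 'opening': 0.9996462944782125}
```

View pics/scene0.png

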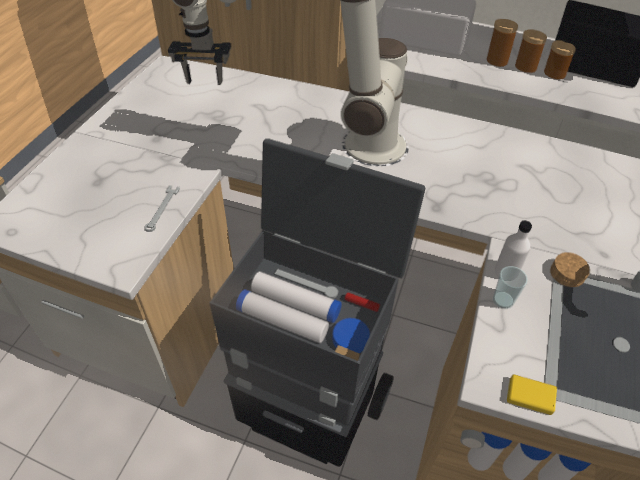

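View pics/top0.png

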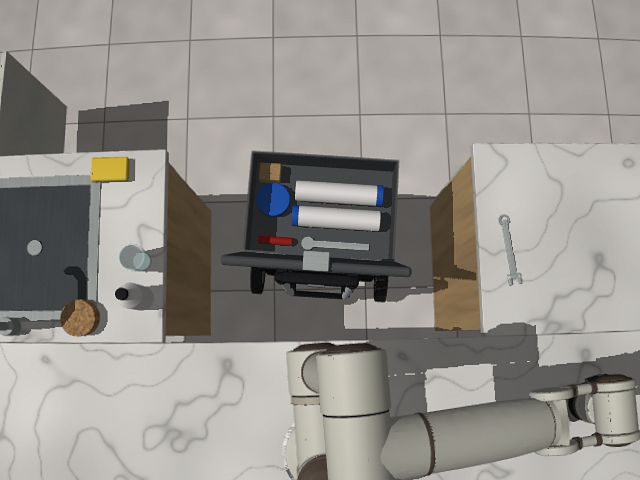

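The lid stands about upright in scene view (corners 265,142 / 424,186 / 402,272 / 262,233). In the top view the rim's front corners are at (253,152) and (398,160), and the grip is just visible at about (320,285). Next I'll measure from depth.

Run:
```python
from h import *
np.set_printoptions(precision=4,suppress=True)
S=np.load("scene0.npz");T=np.load("top0.npz")
WS=cloud("scene",S['d']);WT=cloud("top",T['d'])
# lid inner face plane
m=np.zeros((480,640),np.uint8);cv2.fillPoly(m,[np.array([[275,165],[405,200],[390,258],[275,228]])],1)
P=WS[m>0];P=P[~np.isnan(P).any(1)]
for _ in range(4):
    c=P.mean(0);n=np.linalg.svd(P-c,full_matrices=False)[2][2];r=(P-c)@n;P=P[abs(r)<max(.003,2*r.std())]
print("lid plane",c,n,r.std(),len(P))
for n_,uv in dict(tl=(268,146),tr=(420,188),br=(400,268),bl=(264,230)).items(): print(n_,WS[uv[1],uv[0]])
for n_,(u,v) in dict(fl=(254,155),fr=(396,163),r=(395,210),l=(250,210),lidtopL=(228,257),lidtopR=(405,268),lidtopR2=(408,273),lidtopL2=(226,263)).items(): print(n_,WT[v,u])
for v in range(270,304,2): print(v,WT[v,305],WT[v,320],WT[v,335])
# objects: top-view heights
for nm,(u,v) in dict(tumb=(134,258),cap=(123,294),bottle=(135,296),span=(510,250)).items(): print(nm,WT[v,u])
im=cv2.resize(T['im'][230:320,210:430],None,fx=3.6,fy=3.6,interpolation=2);cv2.imwrite("pics/crop1.png",im[...,::-1])
```

```text
lid plane [0.5076 0.0181 0.1421] [ 0.9838 -0.0862  0.1573] 0.0019006044403656647 6954
tl [ 0.4674 -0.1857  0.2761]
tr [0.4982 0.2227 0.2854]
br [0.5425 0.2171 0.034 ]
bl [-0.1308 -0.5218 -0.7495]
fl [ 0.8367  0.1906 -0.0335]
fr [ 0.8019 -0.2185 -0.0234]
r [ 0.6582 -0.2064  0.006 ]
l [ 0.6785  0.2044 -0.0544]
lidtopL [0.4982 0.2156 0.2913]
lidtopR [ 0.4658 -0.1895  0.286 ]
lidtopR2 [ 0.4538 -0.1955  0.2895]
lidtopL2 [0.4854 0.2213 0.2835]
270 [0.466  0.0396 0.2837] [0.4637 0.0053 0.2993] [ 0.4644 -0.0289  0.2867]
272 [ 0.5389  0.0589 -0.4741] [ 0.5333  0.0061 -0.4292] [ 0.4604 -0.029   0.2802]
274 [0.4813 0.0461 0.036 ] [0.4812 0.0057 0.0297] [ 0.5283 -0.0461 -0.4583]
276 [0.4759 0.0461 0.0359] [0.4751 0.0058 0.036 ] [ 0.4741 -0.0344  0.0384]
278 [0.4703 0.0462 0.0383] [0.4696 0.0059 0.0373] [ 0.4697 -0.0345  0.0282]
280 [0.4655 0.0464 0.0321] [0.4644 0.006  0.0352] [ 0.4633 -0.0342  0.0396]
282 [0.46   0.0465 0.0328] [0.4593 0.0061 0.0326] [ 0.4591 -0.0344  0.0261]
284 [0.4558 0.0469 0.0181] [0.4534 0.0062 0.0377] [ 0.4531 -0.0341  0.0325]
286 [ 0.5109  0.0666 -0.7437] [0.4497 0.0064 0.0177] [ 0.4493 -0.0344  0.0123]
288 [ 0.5038  0.0669 -0.754 ] [ 0.5025  0.0075 -0.7511] [ 0.5005 -0.0515 -0.7395]
290 [ 0.4954  0.0669 -0.7471] [ 0.4942  0.0077 -0.7455] [ 0.4924 -0.0513 -0.7364]
292 [ 0.4791  0.0639 -0.6274] [ 0.4774  0.0076 -0.6177] [ 0.4849 -0.0512 -0.7424]
294 [ 0.4706  0.0637 -0.6129] [ 0.4701  0.0078 -0.6198] [ 0.4691 -0.0483 -0.6208]
296 [ 0.4638  0.064  -0.6223] [ 0.462   0.0079 -0.6101] [ 0.4603 -0.0477 -0.6008]
298 [ 0.4651  0.0679 -0.7686] [ 0.4628  0.0083 -0.7484] [ 0.4535 -0.0478 -0.6105]
300 [ 0.4564  0.0677 -0.7558] [ 0.4548  0.0084 -0.7459] [ 0.4531 -0.0504 -0.7363]
302 [ 0.4488  0.068  -0.7611] [ 0.4463  0.0085 -0.7352] [ 0.4465 -0.0508 -0.7602]
tumb [0.5375 0.5254 0.0008]
cap [0.4238 0.4942 0.1873]
bottle [0.4221 0.4797 0.1341]
span [ 0.5398 -0.5266  0.0033]
```

View pics/crop1.png

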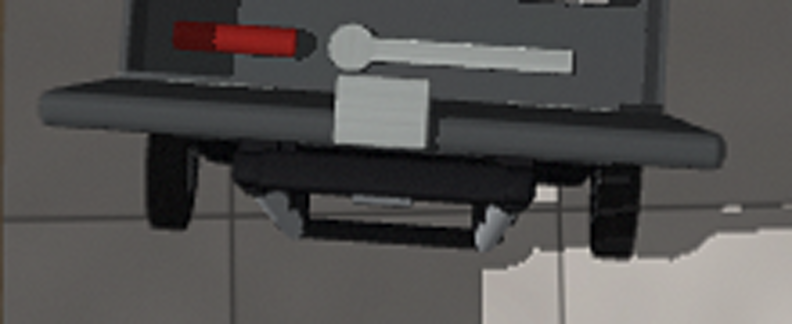

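Estimates:
- **Trolley yaw:** about -5°.
- **Hinge:** about (0.530, 0.010, 0.00).
- **Lid angle:** about 1.73.
- **Grip:** about (0.466, 0.015, 0.02).

I'll go behind the lid with the fingers shut and the tool's y axis along the trolley's x.

```bash
python3 -m jog '[[0.03,-0.04,-0.004,0,0,-0.1,0],[0.06,-0.08,-0.008,0,0,-0.2,0],[0.09,-0.12,-0.012,0,0,-0.3,0],[0.12,-0.165,-0.016,0,0,-0.4,0],[0.15,-0.205,-0.02,0,0,-0.5,0],[0.175,-0.245,-0.024,0,0,-0.6,0],[0.205,-0.285,-0.028,0,0,-0.7,0],[0.235,-0.33,-0.032,0,0,-0.8,0],[0.265,-0.37,-0.036,0,0,-0.9,0],[0.295,-0.41,-0.04,0,0,-1.0,0],[0.325,-0.45,-0.045,0,0,-1.1,0],[0.35,-0.49,-0.045,0,0,-1.21,0]]' 20; python3 -c "
from h import *
print(read_state())"
```

```text
clock: 1.6
ee_pos: [0.3603, 0.0141, 0.2598]
tcp_rot: [[0.084, 0.996, 0.001], [0.996, -0.084, -0.0], [-0.0, 0.001, -1.0]]
contact_force: [0.2, 0.3, -0.5]
opening: 0.007
{'clock': 1.6, 'joint_pos': array([-2.99717006e-01, -4.80444975e-01,  2.07137490e+00, -2.50818025e-05,
        1.54975609e+00, -2.15619294e-01]), 'qvel': array([ 1.12234236,  0.32966547, -0.20263911, -0.00375284, -0.11903295,
        0.23911968]), 'tau': array([ -5.2787143 , -17.04294562, -32.44735479,   0.12707131,
         0.35950324,  -0.20517596]), 'ee_pos': array([0.3603021 , 0.01414329, 0.25979583]), 'tcp_rot': array([[ 8.39981976e-02,  9.96465536e-01,  8.58814806e-04],
       [ 9.96465883e-01, -8.39979754e-02, -2.91642588e-04],
       [-2.18473083e-04,  8.80277105e-04, -9.99999589e-01]]), 'contact_force': array([ 0.2161955 ,  0.26969201, -0.51017502]), 'ft_torque': array([-0.06052463, -0.11564245,  0.03013655]), 'opening': 0.006840932618197528}
```

```bash
python3 -m jog '[[0,0.045,0.01,0,0,0,0],[0,0.085,0.023,0,0,0,0],[0,0.107,0.018,0,0,0,0],[0,0.128,0.015,0,0,0,0],[0,0.15,0.015,0,0,0,0],[0,0.171,0.015,0,0,0,0],[0,0.192,0.018,0,0,0,0],[0,0.213,0.022,0,0,0,0],[0,0.234,0.028,0,0,0,0],[0,0.254,0.036,0,0,0,0],[0,0.273,0.046,0,0,0,0],[0,0.291,0.057,0,0,0,0]]'
python3 - <<'E'
from h import *
im,d=snapshot("scene");cv2.imwrite("pics/scene1.png",im[...,::-1])
E
```

```text
clock: 3.1
ee_pos: [0.6505, -0.0131, 0.2026]
tcp_rot: [[0.088, 0.996, 0.0], [0.996, -0.088, 0.0], [0.0, 0.0, -1.0]]
contact_force: [0.4, 0.3, 2.6]
opening: 0.005
```

View pics/scene1.png

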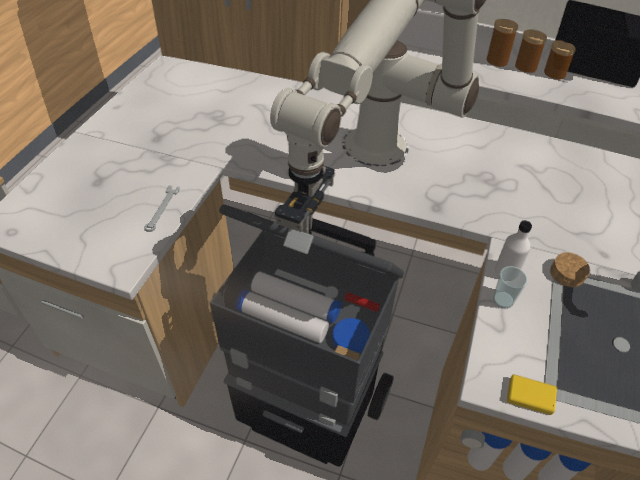

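The lid is about half shut with the fingers on its outer face (around 300,215). The grip bar shows behind it at (340,235). I'll continue down.

```bash
python3 -m jog '[[0,0.017,0.014,0,0,0,0],[0,0.033,0.028,0,0,0,0],[0,0.045,0.045,0,0,0,0],[0,0.057,0.062,0,0,0,0],[0,0.066,0.081,0,0,0,0],[0,0.074,0.1,0,0,0,0],[0,0.079,0.12,0,0,0,0],[0,0.083,0.14,0,0,0,0],[0,0.085,0.16,0,0,0,0],[0,0.086,0.17,0,0,0,0],[0,0.086,0.177,0,0,0,0],[0,0.086,0.180,0,0,0,0]]'; python3 -c "
from h import *
print(read_state()['contact_force'])"
```

```text
clock: 4.65
ee_pos: [0.7351, -0.0206, 0.0243]
tcp_rot: [[0.088, 0.996, -0.002], [0.996, -0.088, 0.0], [-0.0, -0.002, -1.0]]
contact_force: [-9.9, 1.2, 17.5]
opening: 0.005
[-9.94225349  1.17511706 17.54391584]
```

```bash
python3 -m jog '[[0,0,0.002,0,0,0,0],[0,0,0.003,0,0,0,0],[0,0,0,0,0,0,0],[0,-0.003,-0.04,0,0,0,0],[0,-0.01,-0.09,0,0,0,0],[0.002,-0.06,-0.12,0,0,0,62],[0.004,-0.11,-0.12,0,0,0,62],[0.006,-0.16,-0.12,0,0,0,62],[0.008,-0.21,-0.12,0,0,0,62],[0.01,-0.25,-0.12,0,0,0,62],[0.012,-0.271,-0.12,0,0,0,62],[0.012,-0.271,-0.12,0,0,0,62]]'
python3 - <<'E'
from h import *
np.set_printoptions(precision=4,suppress=True)
im,d=snapshot("scene");cv2.imwrite("pics/scene2.png",im[...,::-1])
s=read_state();print(s['clock'],s['ee_pos'],s['contact_force'],s['opening'])
W=cloud("scene",d);np.savez("s2.npz",im=im,W=W)
# lid plane: points near z~.02 inside lid footprint
m=(abs(W[...,2]-.03)<.05)&(W[...,0]>.6)&(W[...,0]<.78)&(abs(W[...,1])<.18)
P=W[m]
for _ in range(5):
    c=P.mean(0);n=np.linalg.svd(P-c,full_matrices=False)[2][2];r=(P-c)@n;P=P[abs(r)<.005]
print(c,n,len(P))
E
```

```text
clock: 6.15
ee_pos: [0.4658, 0.0154, 0.1427]
tcp_rot: [[0.088, 0.996, 0.0], [0.996, -0.088, -0.0], [-0.0, 0.0, -1.0]]
contact_force: [0.3, 0.0, -0.4]
opening: 0.619
6.2 [0.4669 0.015  0.1429] [ 0.1387 -0.4557  0.1786] 0.622201715633659
[0.6939 0.005  0.0239] [-0.0016  0.0003 -1.    ] 7277
```

View pics/scene2.png

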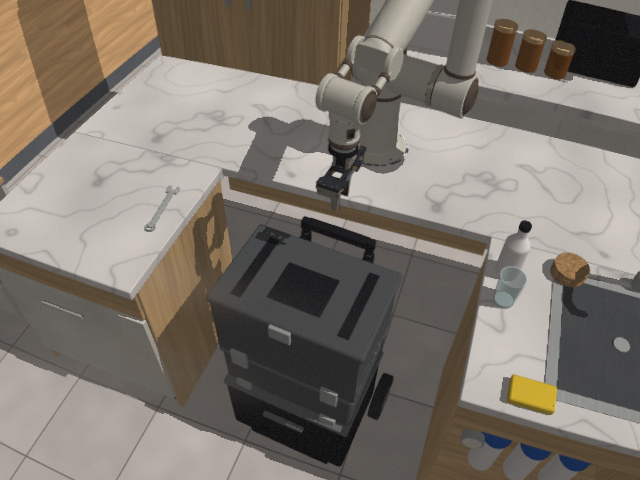

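The lid is shut: the plane is level to 0.002 rad with its top at z 0.024. The grip is now clear at about (303,223)–(374,245), so I'll measure it again.

Run:
```python
from h import *
np.set_printoptions(precision=4,suppress=True)
W=np.load("s2.npz")["W"]
y=np.array([.088,.996,0]);x=np.array([.996,-.088,0])
Q=W[200:270,280:400].reshape(-1,3);Q=Q[~np.isnan(Q).any(1)]
G=np.c_[(Q-[.466,.015,0])@x,(Q-[.466,.015,0])@y,Q[:,2]]
top=G[(abs(G[:,0])<.04)&(abs(G[:,1])<.14)&(G[:,2]>.026)&(G[:,2]<.045)]
mid=top[abs(top[:,1])<.08]
print(len(top),"x",np.percentile(mid[:,0],[2,10,50,90,98]),"y",np.percentile(top[:,1],[1,5,50,95,99]),"z",np.median(mid[:,2]))
print("slope",np.polyfit(mid[:,1],mid[:,0],1))
```

```text
669 x [-0.0154 -0.0106  0.004   0.015   0.0181] y [-0.1075 -0.0973  0.0047  0.1039  0.1136] z 0.032676722837140536
slope [-0.0053  0.003 ]
```

```bash
python3 -m jog '[[0.001,0,0.03,0,0,0,62],[0.003,0,0.06,0,0,0,62],[0.003,0,0.09,0,0,0,62],[0.003,0,0.12,0,0,0,62],[0.003,0,0.14,0,0,0,62],[0.003,0,0.14,0,0,0,62],[0.003,0,0.14,0,0,0,25],[0.003,0,0.14,0,0,0,25],[0.003,0,0.14,0,0,0,25],[0.003,0,0.14,0,0,0,20],[0.003,0,0.14,0,0,0,20],[0.003,0,0.14,0,0,0,20]]' 35
python3 - <<'E'
from h import *
im,d=snapshot("scene");cv2.imwrite("pics/scene3.png",cv2.resize(im[130:310,220:460],None,fx=3,fy=3)[...,::-1])
s=read_state();print(s['opening']*92)
E
```

```text
clock: 7.7
ee_pos: [0.4662, 0.0181, 0.003]
tcp_rot: [[0.087, 0.996, -0.002], [0.996, -0.087, -0.0], [-0.0, -0.002, -1.0]]
contact_force: [-5.4, -0.3, 6.1]
opening: 0.324
29.479546462913266
```

View pics/scene3.png

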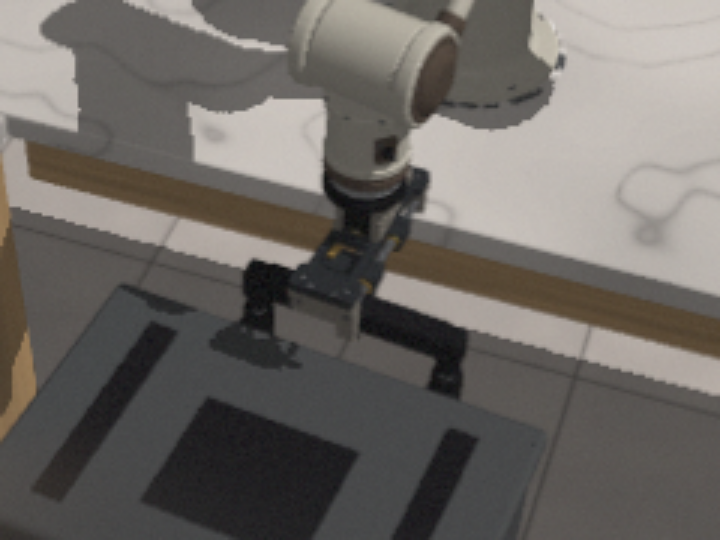

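The opening is about 30 mm on the bar's middle, so the button is pressed flush. Now I'll draw the handle up to about 0.277.

```bash
python3 -m jog '[[0,0,-0.01,0,0,0,20],[0,0,-0.03,0,0,0,20],[0,0,-0.055,0,0,0,20],[0,0,-0.08,0,0,0,20],[0,0,-0.105,0,0,0,20],[0,0,-0.13,0,0,0,20],[0,0,-0.155,0,0,0,20],[0,0,-0.18,0,0,0,20],[0,0,-0.205,0,0,0,20],[0,0,-0.23,0,0,0,20],[0,0,-0.255,0,0,0,20],[0,0,-0.268,0,0,0,20]]' && python3 -m jog '[[0,0,-0.005,0,0,0,20],[0,0,-0.009,0,0,0,20],[0,0,-0.009,0,0,0,20],[0,0,-0.009,0,0,0,20],[0,0,-0.009,0,0,0,20]]'
python3 - <<'E'
from h import *
np.set_printoptions(precision=4,suppress=True)
im,d=snapshot("scene");cv2.imwrite("pics/scene4.png",im[...,::-1])
s=read_state();print(s['clock'],s['ee_pos'],s['contact_force'],s['opening']*92)
W=cloud("scene",d);y=np.array([.088,.996,0]);x=np.array([.996,-.088,0])
G=np.dstack([(W-[.466,.015,0])@x,(W-[.466,.015,0])@y,W[...,2]])
b=(abs(G[...,0])<.03)&(abs(G[...,1])>.03)&(abs(G[...,1])<.085)&(G[...,2]>.05)
print("grip z pct",np.percentile(G[b][:,2],[10,50,90,97]),b.sum())
P=W[(abs(W[...,2]-.03)<.05)&(W[...,0]>.6)&(W[...,0]<.78)&(abs(W[...,1])<.18)]
for _ in range(5):
    c=P.mean(0);n=np.linalg.svd(P-c,full_matrices=False)[2][2];r=(P-c)@n;P=P[abs(r)<.005]
print("lid",c,n)
E
```

```text
clock: 9.25
ee_pos: [0.4662, 0.0181, 0.2711]
tcp_rot: [[0.088, 0.996, -0.001], [0.996, -0.088, -0.0], [-0.0, -0.001, -1.0]]
contact_force: [-1.5, -1.7, -7.3]
opening: 0.325
clock: 9.88
ee_pos: [0.4662, 0.0181, 0.2793]
tcp_rot: [[0.088, 0.996, -0.002], [0.996, -0.088, 0.0], [-0.0, -0.002, -1.0]]
contact_force: [-6.5, -1.3, -3.1]
opening: 0.322
9.925 [0.4662 0.0181 0.2793] [-5.7333 -0.6357 -3.6246] 29.643860240124337
grip z pct [0.2982 0.5382 0.6402 0.6441] 1684
lid [0.6936 0.0052 0.024 ] [-0.0017  0.0009 -1.    ]
```

View pics/scene4.png

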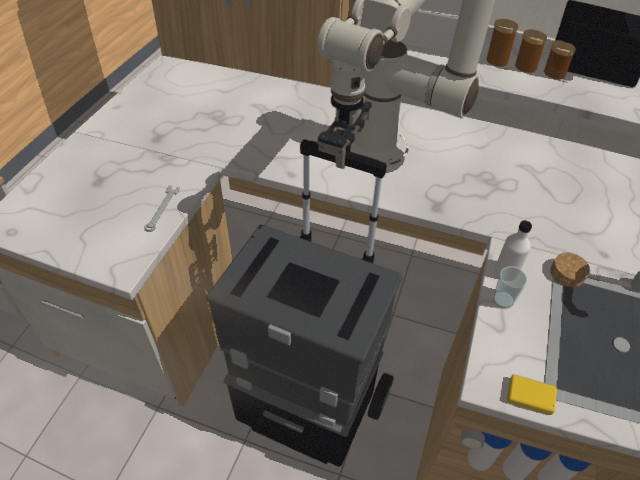

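The handle is up with both tubes extended (grip at about (303,147)–(385,168)), the lid is shut and the worktop things are in place. Next I check for slip.

Run:
```python
from h import *
np.set_printoptions(precision=4,suppress=True)
im,d=snapshot("scene");W=cloud("scene",d);y=np.array([.088,.996,0]);x=np.array([.996,-.088,0])
G=np.dstack([(W-[.466,.015,0])@x,(W-[.466,.015,0])@y,W[...,2]])
b=(abs(G[...,0])<.012)&(abs(G[...,1])>.04)&(abs(G[...,1])<.085)&(G[...,2]>.25)&(G[...,2]<.35)
print(b.sum(),np.percentile(G[b][:,2],[10,50,90]))
s=read_state();print(s['clock'],s['contact_force'],s['qvel'])
T,_=snapshot("top");T0=np.load("top0.npz")['im'];S0=np.load("scene0.npz")['im']
D=cv2.absdiff(T,T0).max(2)
for n,(a,b_,c,e) in dict(glass=(240,275,115,155),bottle=(278,312,110,155),span=(210,290,495,525)).items(): print(n,(D[a:b_,c:e]>60).sum())
```

```text
196 [0.2924 0.3095 0.3119]
9.975 [-5.2393 -0.3503 -3.6829] [-0.0003  0.0009 -0.0006  0.0007  0.0009 -0.0015]
glass 0
bottle 0
span 34
```

```bash
python3 -m jog '[[0,0,0,0,0,0,20],[0,0,0,0,0,0,20],[0,0,0,0,0,0,20],[0,0,0,0,0,0,20]]'; python3 -c "
from h import *
print(hand_in())"
```

```text
clock: 10.52
ee_pos: [0.4662, 0.0181, 0.2793]
tcp_rot: [[0.088, 0.996, -0.002], [0.996, -0.088, 0.0], [-0.0, -0.002, -1.0]]
contact_force: [-5.2, -1.0, -3.4]
opening: 0.321
the job is handed in; nothing more can be done
None
```

I shut the lid, squeezed the release button, drew the handle up past the first stop to the second, and handed the job in with the gripper still holding it. The clock stood at about 10.5 s; `hand_in` gives no verdict.

- **Lid:** I pushed it down with the shut fingers. Measured after the pull, its plane was level to about 0.002 rad with its top at z = 0.024.
- **Button:** The fingers closed on the middle of the bar with a 35 N grip. The opening was about 29.5 mm, which matches the bar with the button flush. It stayed between 29.5 and 30 mm throughout.
- **Handle:** The arm rose 0.276 m, and the depth image put the grip's top at z = 0.3095, about 0.276 m up. That agrees with no slip and is above the 0.266 m limit. The arm was at rest.
- **Worktop things:** The picture comparison showed no change at the bottle or the tumbler. It showed 34 changed pixels at the spanner, which I took to be the arm's shadow; I did not check further, but nothing went near it after the start.

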